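Set out the titration mat

ROBOT

A 7-joint arm with a two-finger parallel gripper is mounted at the origin on a cart in front of the work surface, level with it; the furniture and walls round the work are solid. World frame = base frame: x ahead of the robot, y to its left, z up, the work surface at z = 0. Lengths are in m, angles in rad, forces in N, time in s.
With the tool pointing down it reaches from about 0.4 to 0.85 m from the base axis. Payload 6.9 kg.
Tool frame: the origin (TCP) lies between the finger pads; the fingertips stand 14 mm ahead of it and the grasp point (between the pads) lies 5 mm behind it; z points along the fingers, y is the line along which they close (so a half turn about z gives the same grasp; the last joint's range is limited). The gripper opens to 85 mm and grips with 20 to 120 N. Pads are 22 mm wide; open, the fingers measure 114 mm over their backs; the gripper's body (76 mm by 85 mm) begins 54 mm behind the grasp point. The pads swing forward as they close: fully open they stand 13 mm farther back than shut.
Start: joints at [1.431, 0.507, -0.238, 1.5, 0.126, 1.149, -0.155], TCP at [0.152, -0.606, 0.245] pointing down, gripper open.
Joint ranges: [-3.08, 3.08], [-0.24, 2.05], [-1.43, 1.35], [0, 2.5], [-1.52, 4.66], [0.17, 1.96], [-2.89, 2.89]. Speed limits (rad/s): [2.39, 2.39, 3.14, 3.14, 3.14, 3.14, 3.14].

INTERFACE

Orientations are given as a unit quaternion [w, x, y, z].
In Python, from station import ctrl gives the robot as it stands.
- The arm moves only by the tool arm_command, never from a script. Its argument "deltas" is a list of rows, each a list of 5 numbers: the shift along the tool's x, y, z in mm, then the turn about the tool's z in degrees, then the finger opening in mm, from 0 to 85.4. A call has 1 to 8 rows; each row is the pose to reach, as a shift and turn from the pose commanded when the call began, along the tool's axes at that moment; what a row does not reach only later rows make up. A row lasts 1/8 s, in which the tool goes at most 62.5 mm and 10.7 degrees, less where a joint would pass 70% of its speed; a pose out of reach is approached as far as the arm can. A call with a gripper value outside its range is refused whole. The fingers move at their own pace and stop on an object; "force" is the grip in N (left out, the last holds). Time passes only in rows, so rows that repeat a pose let the fingers close. It gives the time, the measured TCP pose, the force, the opening and the grip force at its end, in the units of the state.
- ctrl.observe(): the state, without advancing time (a new reading comes with each control period).
- ctrl.capture(name): name is "scene" or "top"; returns a dict with "img" (420x560x3 uint8, red, green, blue), "fx", "fy", "cx", "cy" (pixels), "origin" and "orientation" of the camera in the world. Camera axes: x right, y up, looking along -z (the intrinsics and any distortion apply to the point x, -y, -z); pixel columns grow to the right and rows downward; lengths in m; the calibration is good to about 2 mm. A picture is of the moment at which its call begins. There is no depth.
- ctrl.sign_off(): hands the job in; it is judged then, once.
The state is a dict: "time_s": time; "joint_positions": joint angles; "joint_velocities": joint speeds; "tau": joint torques, N m; "position": TCP position; "tool_rot": TCP orientation; "ft_force": force on the tool from outside, world axes, zero at the start; "moment": the same for the moment, N m; "gripper_width": opening from 0.0 (shut) to 1.0 (fully open); "gripper_force": force on a finger pad.
Only numpy, scipy, OpenCV 4.12 (cv2) and the standard library are available. Lean on these libraries where they do the work, as an engineer would, in place of code of your own. Each camera call takes 0.05 s, during which the arm holds its last target. There are 200 camera calls.

TASK

Set out the blue mat for a titration: stand the beaker of pink solution in the middle ring of the row of three, the black-capped vial in the ring left of it and the red pipette bulb in the ring right of it (left and right as the robot sees them). Put the cork rest in the ring behind the beaker and stand the weighing bottle in the middle on top of the cork, each thing well centred in its ring. Keep all of them upright all the time, and leave the white crucible where it stands.

Things in the scene. Friction and masses are not known exactly. Their poses are not given: they have to be found in the camera images.
- layout_mat: blue mat fixed on the table, 190 (x) by 250 (y) by 8 mm thick, four white rings printed flat on top. Origin: centre of its underside; x points away from the robot, y to its left, turned at most 20 degrees. Ring centres in its frame (x, y, diameter, mm): left (-48, +88, 40), middle (-48, 0, 62), right (-48, -88, 62), back, behind the middle one (+48, 0, 70). Lies left or right on the table.
- grey_mat: plain grey mat with fine dark lines, fixed on the table on the side where the blue mat is not, 180 (x) by 270 (y) by 8 mm thick; all the things to be moved, and the crucible, start on it upright, in no fixed order, at least 75 mm apart from centre to centre. Origin: centre of its underside.
- beaker: small clear glass beaker with magenta-pink solution low inside, 47 mm wide at the rim and 50 mm over the spout, the straight body about 43 mm, 58 mm tall. Origin: centre of its underside; z up.
- vial: small glass vial with pale blue contents and a large black screw cap, upright straight cylinder 23 mm in diameter, 46 mm tall. From above a black disc. Origin: centre of its underside; z up.
- bulb: red rubber pipette bulb standing on its flat base, 49 mm wide at its widest (about 24 mm up), 67 mm tall, with a narrow neck on top; behaves as a rigid body. Origin: centre of its underside; z up.
- cork_rest: plain round cork disc, 56 mm in diameter, 30 mm tall, flat top: the rest for the weighing bottle. Origin: centre of its underside; z up.
- weighing_bottle: clear glass weighing bottle with a little pale powder and a fixed glass stopper; straight body 34 mm in diameter up to 34 mm, a 37 mm rim from 34 to 42 mm up, stopper knob 16 mm wide up to 51 mm. From above a pale yellowish disc with a clear knob in its middle. Origin: centre of its underside; z up.
- crucible: bystander: white porcelain crucible (open cup), 42 mm wide at the rim, 36 mm tall, among the other things on the grey mat; it stays there. From above a white rim, shaded inside, with a small bright white floor. Origin: centre of its underside; z up.

How it is judged:
At the end, for the whole second after the job is handed in: Beaker, vial, bulb and cork stand upright on the blue mat within 14 mm (mat x and y) of the middle, left, right and back ring centres; the weighing bottle stands upright on the cork, centred within 12 mm; all released and at rest; crucible within 25 mm of its start (x of beaker in the frame of layout_mat between -0.062 and -0.034 m and y of beaker in the frame of layout_mat between -0.014 and 0.014 m and z of beaker in the frame of layout_mat between 0.004 and 0.012 m and x of vial in the frame of layout_mat between -0.062 and -0.034 m and y of vial in the frame of layout_mat between 0.074 and 0.102 m and z of vial in the frame of layout_mat between 0.004 and 0.012 m and x of bulb in the frame of layout_mat between -0.062 and -0.034 m and y of bulb in the frame of layout_mat between -0.102 and -0.074 m and z of bulb in the frame of layout_mat between 0.004 and 0.012 m and x of cork_rest in the frame of layout_mat between 0.034 and 0.062 m and y of cork_rest in the frame of layout_mat between -0.014 and 0.014 m and z of cork_rest in the frame of layout_mat between 0.004 and 0.012 m and horizontal distance between weighing_bottle and cork_rest below 0.012 m and height (world z) of weighing_bottle between 0.034 and 0.042 m and distance of crucible from where it was at the start of the episode below 0.025 m and angle between each of beaker, vial, bulb, cork_rest, weighing_bottle's own z axis and vertical below 0.12 rad and linear speed of each of beaker, vial, bulb, cork_rest, weighing_bottle below 0.02 m/s); the robot touches nothing.
It fails at once if one of the five things is tipped by more than about 35 degrees (angle between any of beaker, vial, bulb, cork_rest, weighing_bottle's own z axis and vertical above 0.6 rad).
It fails at once if the crucible is pushed more than 25 mm from its place or tipped over (distance of crucible from where it was at the start of the episode above 0.025 m or angle between crucible's own z axis and vertical above 0.6 rad).
It also fails if it takes over 123 s, if anything falls off the work surface, if the arm or the gripper's body presses on something with over 40 N, if the wrist force passes 120 N, or if a joint passes its speed limit or range.

## Working session

There is one attempt and no reset: what is moved stays moved. The work goes in short steps, Python scripts to look and compute and a tool call to move; the robot and the scene stay as the last step left them, time stands still between calls to the robot, and variables do not carry over. Pictures are saved under pics/ and viewed, at most 14 in all, crops included, and the job is handed in when it is done.

Besides the shell and the picture viewer there is one more tool, called after "Request:" as name(argument=value, ...) on one line, values as JSON. arm_command: Moves the arm, as the interface text tells. Its arguments: {"type":"object","properties":{"deltas":{"type":"array"},"force":{"type":"number"}},"required":["deltas"]}

```bash
mkdir -p pics; ls; cat > h.py <<'E'
import numpy as np, cv2
from station import ctrl
from scipy.spatial.transform import Rotation as R
def cap(n,save=None):
    c=ctrl.capture(n)
    if save: cv2.imwrite('pics/'+save,c['img'][:,:,::-1])
    return c
def rot(q): return R.from_quat([q[1],q[2],q[3],q[0]])
def ray(c,uv,z):
    u,v=uv; d=rot(c['orientation']).apply([(u-c['cx'])/c['fx'],-(v-c['cy'])/c['fy'],-1.])
    o=np.array(c['origin']); return (o+d*(z-o[2])/d[2])[:2]
def proj(c,p):
    q=rot(c['orientation']).inv().apply(np.array(p)-c['origin']); return np.array([c['cx']+c['fx']*q[0]/-q[2], c['cy']-c['fy']*q[1]/-q[2]])
E
python3 - <<'E'
from h import *
for n in('top','scene'):
    c=cap(n,n+'0.png'); print({k:v for k,v in c.items() if k!='img'})
s=ctrl.observe();print(s)
E
```

```text
pics
{'fx': 523.119669386473, 'fy': 523.119669386473, 'cx': 271.34596784285264, 'cy': 207.6386975083598, 'origin': array([ 0.30589784, -0.0110236 ,  1.27357257]), 'orientation': array([-0.69944857, -0.0676505 ,  0.06155204,  0.70880636])}
{'fx': 523.3284109901056, 'fy': 523.3284109901056, 'cx': 279.0602711870449, 'cy': 202.88821018858724, 'origin': array([-0.16410882, -0.63180517,  0.59247617]), 'orientation': array([ 0.79106382,  0.45805515, -0.21429556, -0.34421059])}
{'time_s': 0.1, 'joint_positions': array([ 1.43053638,  0.5082669 , -0.23753541,  1.50102542,  0.1257001 ,
        1.14890926, -0.15481473]), 'joint_velocities': array([ 0.00139123, -0.00175967, -0.00217698, -0.00146866,  0.00163906,
        0.00080236, -0.00079881]), 'tau': array([-5.10088576e-03, -6.21839619e+01, -2.19480917e+00, -2.50208151e+01,
        1.25190875e-02,  7.78001180e-03,  1.49280584e-05]), 'position': array([ 0.15188544, -0.60582313,  0.24451114]), 'tool_rot': array([-8.02314522e-04,  9.92459450e-01,  1.22570730e-01, -1.12495728e-04]), 'ft_force': array([ 0.49876496, -0.3419541 , -0.10041966]), 'moment': array([ 0.04065475, -0.08937801,  0.01710164]), 'gripper_force': 0.0, 'gripper_width': 0.9982001640378512}
```

View pics/top0.png

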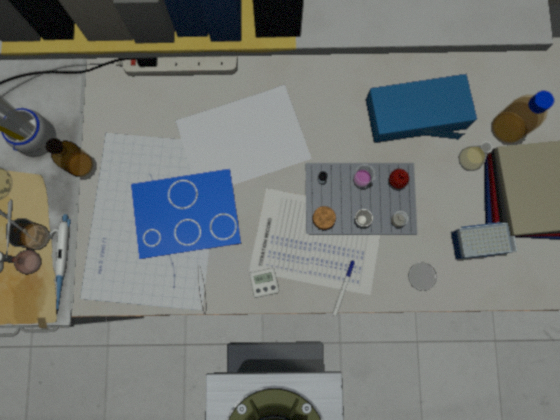

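View pics/scene0.png

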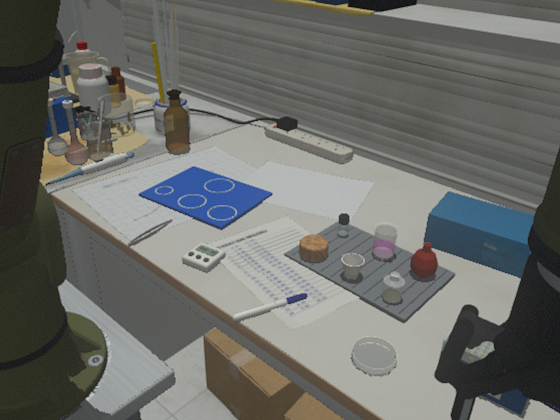

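The top view shows the blue mat on the left with its rings at (151,237), (187,232), (223,226) and (182,194). On the grey mat are the vial (322,177), beaker (364,178), bulb (399,179), cork (324,217), crucible (364,217) and weighing bottle (401,218). The scene view agrees: the crucible is the cup at (352,266), and the knobbed bottle is at (393,287).

```bash
cat > meas.py <<'E'
from h import *
c=cap('top'); im=c['img']; hsv=cv2.cvtColor(im,cv2.COLOR_RGB2HSV)
H,S,V=[hsv[...,i].astype(int) for i in range(3)]
def comps(m,box,amin=20):
    x0,y0,x1,y1=box; k=np.zeros(m.shape,np.uint8); k[y0:y1,x0:x1]=m[y0:y1,x0:x1]
    n,l,st,ce=cv2.connectedComponentsWithStats(k)
    return [(st[i,4],ce[i].round(1),tuple(st[i,2:4])) for i in range(1,n) if st[i,4]>=amin]
# blue mat
mb=((H>105)&(H<125)&(S>150)).astype(np.uint8); mb[:, 260:]=0;mb[:160]=0;mb[:,:120]=0
cn=max(cv2.findContours(mb,0,2)[0],key=cv2.contourArea)
rc=cv2.boxPoints(cv2.minAreaRect(cn)); P=np.array([ray(c,p,.008) for p in rc])
print('mat corners',P.round(4).tolist(),'sides',np.linalg.norm(P-np.roll(P,1,0),axis=1).round(4),'ctr',P.mean(0))
e=P-np.roll(P,1,0); yaws=[np.degrees(np.arctan2(*v[::-1])) for v in e]; print('yaws',np.round(yaws,1))
fill=cv2.drawContours(np.zeros_like(mb),[cn],-1,1,-1); fill=cv2.erode(fill,np.ones((5,5)))
wr=((S<130)&(fill>0)).astype(np.uint8)
for k in cv2.findContours(wr,0,2)[0]:
    if len(k)>=8:
        (ce,ax,an)=cv2.fitEllipse(k); print('ring',np.round(ce,1),np.round(ax,1),ray(c,ce,.008).round(4))
g=(300,155,420,240)
for n,m,z in [('dark',(V<60),.054),('red',((H<6)|(H>174))&(S>150),.04),('cork',(H>6)&(H<20)&(S>90),.038),('pink',(H>140)&(H<170)&(S>60),.02),('bright',(V>165)&(S<60),.04),('yellow',(H>18)&(H<40)&(S>25)&(V>110),.04)]:
    for a in comps(m,g): print(n,a,ray(c,a[1],z).round(4))
print('gray',[ray(c,p,.008).round(3) for p in((306,164),(414,163),(417,234),(307,235))])
E
python3 meas.py; python3 - <<'E'
import cv2
i=cv2.imread('pics/top0.png')[155:245,295:425]
cv2.imwrite('pics/crop0.png',cv2.resize(i,None,fx=6,fy=6,interpolation=cv2.INTER_CUBIC))
E
```

```text
mat corners [[0.6041, 0.3526], [0.6396, 0.1027], [0.455, 0.0751], [0.4211, 0.3186]] sides [0.1861 0.2524 0.1866 0.2459] ctr [0.52995775 0.21222637]
yaws [  10.5  -81.9 -171.5   97.9]
ring [151.4 237.3] [17.6 18.4] [0.4707 0.292 ]
ring [187.1 231.9] [26.5 27.6] [0.4829 0.205 ]
ring [182.2 193.8] [29.  29.9] [0.5781 0.2187]
dark (np.int32(65), array([322.4, 176.1]), (np.int32(9), np.int32(10))) [ 0.6067 -0.1251]
dark (np.int32(68), array([395. , 185.4]), (np.int32(18), np.int32(14))) [ 0.5814 -0.2973]
red (np.int32(261), array([398.6, 178.4]), (np.int32(20), np.int32(19))) [ 0.6017 -0.3103]
cork (np.int32(407), array([323.8, 217.6]), (np.int32(23), np.int32(23))) [ 0.5086 -0.1269]
pink (np.int32(183), array([362.3, 176.9]), (np.int32(16), np.int32(15))) [ 0.6116 -0.2263]
bright (np.int32(24), array([362. , 219.3]), (np.int32(5), np.int32(6))) [ 0.5029 -0.2175]
gray [array([ 0.65 , -0.089]), array([ 0.648, -0.359]), array([ 0.47 , -0.355]), array([ 0.471, -0.088])]
```

View pics/crop0.png

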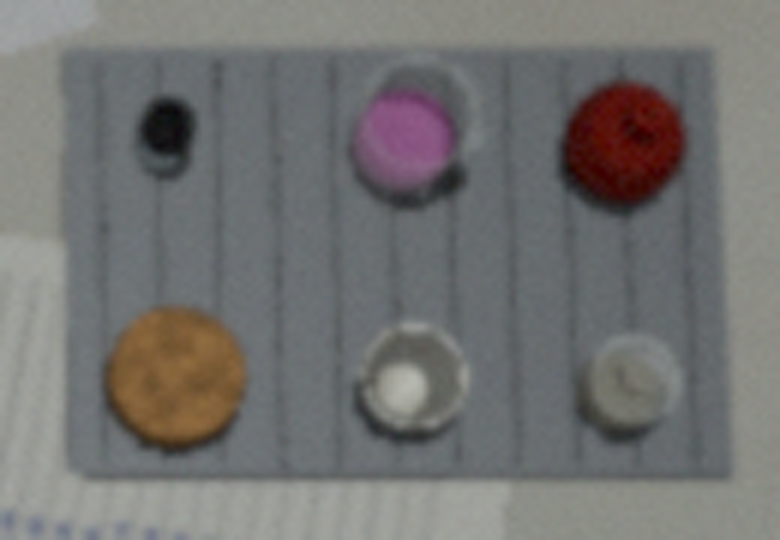

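The crop shows the vial cap at (167,127), beaker rim at (422,115) with pink at (405,140), bulb at (625,143), cork at (176,376), crucible rim at (414,378), and weighing bottle rim at (637,378). The rings agree on a mat yaw of about 8.1°.

```bash
cat > go.py <<'E'
# usage: go.py x y z yaw_deg(tool x heading): deltas in tool axes from measured pose
import sys; from h import *
s=ctrl.observe(); r=rot(s['tool_rot']); p=s['position']; x=r.apply([1,0,0]); y0=np.degrees(np.arctan2(x[1],x[0]))
print('t',s['time_s'],'p',p.round(4),'yaw',y0.round(2),'tilt z',r.apply([0,0,1]).round(3),'w',round(s['gripper_width']*85.4,1),'F',s['gripper_force'],s['ft_force'].round(1))
a=list(map(float,sys.argv[1:]))
for i in range(0,len(a),4):
    d=r.inv().apply(np.array(a[i:i+3])-p)*1000
    print('delta',a[i:i+4],d.round(1),'turn',round((y0-a[i+3]+180)%360-180,1))
E
python3 - <<'E'
from h import *
c=cap('top')
for n,cr,z in [('vial',(167,127),.054),('beaker rim',(422,115),.066),('beaker pink',(405,140),.025),('bulb',(625,143),.032),('cork',(176,376),.038),('cruc',(414,378),.044),('wb rim',(637,378),.05),('wb knob',(632,380),.059),('wb base',(622,392),.008)]:
    print(n,ray(c,(cr[0]/6+295,cr[1]/6+155),z).round(4))
E
python3 go.py .51 -.127 .2 0
```

```text
vial [ 0.6066 -0.1261]
beaker rim [ 0.607  -0.2258]
beaker pink [ 0.6068 -0.2257]
bulb [ 0.6026 -0.3135]
cork [ 0.5084 -0.1281]
cruc [ 0.5053 -0.2218]
wb rim [ 0.5031 -0.3084]
wb knob [ 0.5009 -0.3043]
wb base [ 0.5042 -0.3122]
t 0.2 p [ 0.152  -0.606   0.2448] yaw 14.08 tilt z [-0.     0.001 -1.   ] w 85.7 F 0.0 [-0.3  0.2  0.7]
delta [0.51, -0.127, 0.2, 0.0] [ 463.8 -377.5   45.2] turn 14.1
```

Request:
arm_command(deltas=[[40, -33, 4, 6, 85], [98, -80, 10, 6, 85], [156, -127, 15, 6, 85], [214, -174, 21, 6, 85], [272, -221, 26, 6, 85], [330, -268, 32, 6, 85], [388, -316, 38, 6, 85], [430, -350, 42, 6, 85]], force=40)

```text
time_s: 1.2
position: [0.4453, -0.2137, 0.2084]
tool_rot: [0.0, 0.998, 0.07, 0.0]
ft_force: [0.6, -0.7, -0.1]
gripper_width: 0.995
gripper_force: 0.0
```

```bash
python3 go.py .5085 -.1275 .15 8  .5085 -.1275 .027 8
```

```text
t 1.2 p [ 0.4453 -0.2137  0.2084] yaw 8.06 tilt z [ 0. -0. -1.] w 85.0 F 0.0 [ 0.6 -0.7 -0.1]
delta [0.5085, -0.1275, 0.15, 8.0] [ 74.7 -76.5  58.4] turn 0.1
delta [0.5085, -0.1275, 0.027, 8.0] [ 74.6 -76.5 181.4] turn 0.1
```

Request:
arm_command(deltas=[[15, -16, 25, 0, 85], [29, -31, 52, 0, 85], [29, -31, 52, 0, 85], [29, -31, 52, 0, 85]])

```text
time_s: 1.7
position: [0.4685, -0.1814, 0.1569]
tool_rot: [0.0, 0.998, 0.07, -0.0]
ft_force: [-0.8, -0.8, 0.2]
gripper_width: 0.991
gripper_force: 0.0
```

```bash
python3 go.py .5085 -.1275 .15 8  .5085 -.1275 .027 8
```

```text
t 1.7 p [ 0.4685 -0.1814  0.1569] yaw 8.05 tilt z [-0.    -0.001 -1.   ] w 84.7 F 0.0 [-0.8 -0.8  0.2]
delta [0.5085, -0.1275, 0.15, 8.0] [ 47.2 -47.7   6.9] turn 0.0
delta [0.5085, -0.1275, 0.027, 8.0] [ 47.2 -47.8 129.9] turn 0.0
```

Request:
arm_command(deltas=[[24, -24, 10, 0, 85], [47, -48, 30, 0, 85], [47, -48, 60, 0, 85], [47, -48, 75, 0, 85], [47, -48, 75, 0, 85]])

```text
time_s: 2.33
position: [0.5078, -0.1275, 0.0813]
tool_rot: [0.0, 0.998, 0.07, -0.001]
ft_force: [0.7, -0.6, -0.2]
gripper_width: 0.991
gripper_force: 0.0
```

```bash
python3 go.py  .5085 -.1275 .027 8; python3 -c "
from h import *
cap('scene','s1.png')"
```

```text
t 2.325 p [ 0.5078 -0.1275  0.0813] yaw 7.98 tilt z [-0.001 -0.    -1.   ] w 84.6 F 0.0 [ 0.7 -0.6 -0.2]
delta [0.5085, -0.1275, 0.027, 8.0] [ 0.8  0.1 54.3] turn -0.0
```

View pics/s1.png

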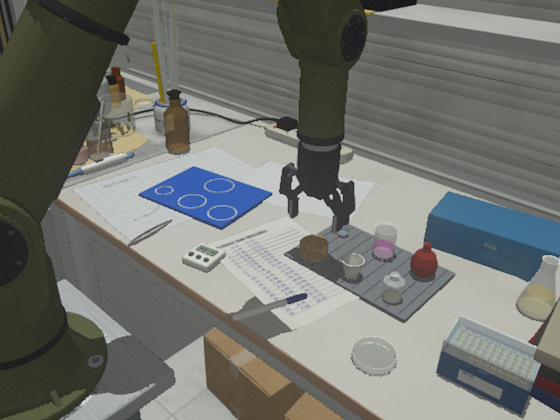

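The scene view shows the open fingers at (290,200) and (345,220), straddling the cork at (313,247), with the crucible at (352,266) clear. I'm going down and closing.

Request:
arm_command(deltas=[[0, 0, 30, 0, 85], [0, 0, 54, 0, 85], [0, 0, 54, 0, 85], [0, 0, 54, 0, 50], [0, 0, 54, 0, 50], [0, 0, 54, 0, 50], [0, 0, 54, 0, 50], [0, 0, 54, 0, 50]], force=40)

```text
time_s: 3.38
position: [0.5093, -0.1268, 0.029]
tool_rot: [0.001, 0.998, 0.07, 0.001]
ft_force: [-0.9, -0.5, 6.6]
gripper_width: 0.632
gripper_force: 41.6
```

Request:
arm_command(deltas=[[0, 0, 0, 0, 50], [0, 0, 0, 0, 50], [0, 0, -10, 0, 50], [0, 0, -40, 0, 50], [0, 0, -80, 0, 50], [0, 0, -100, 0, 50], [0, 0, -100, 0, 50]])

```text
time_s: 4.25
position: [0.5094, -0.1266, 0.1295]
tool_rot: [0.001, 0.998, 0.07, 0.002]
ft_force: [0.8, -0.4, -1.6]
gripper_width: 0.635
gripper_force: 42.9
```

```bash
python3 go.py  .5781 .2187 .13 8 .5781 .2187 .028 8
```

```text
t 4.25 p [ 0.5094 -0.1266  0.1295] yaw 8.07 tilt z [ 0.004 -0.001 -1.   ] w 54.2 F 42.88976162614311 [ 0.8 -0.4 -1.6]
delta [0.5781, 0.2187, 0.13, 8.0] [ 116.5 -332.2   -0.6] turn 0.1
delta [0.5781, 0.2187, 0.028, 8.0] [ 116.1 -332.4  101.4] turn 0.1
```

Request:
arm_command(deltas=[[9, -25, 0, 0, 50], [23, -66, 0, 0, 50], [38, -108, 0, 0, 50], [53, -150, 0, 0, 50], [67, -192, 0, 0, 50], [82, -235, 0, 0, 50], [97, -277, 0, 0, 50], [105, -302, 0, 0, 50]])

```text
time_s: 5.25
position: [0.5693, 0.1903, 0.1263]
tool_rot: [-0.0, 0.997, 0.072, -0.001]
ft_force: [-0.7, -0.9, -0.7]
gripper_width: 0.633
gripper_force: 42.9
```

Request:
arm_command(deltas=[[0, 0, 0, 0, 50], [0, 0, 0, 0, 50]])

```text
time_s: 5.5
position: [0.5695, 0.1862, 0.1264]
tool_rot: [0.001, 0.998, 0.07, -0.001]
ft_force: [0.5, 0.2, -1.0]
gripper_width: 0.638
gripper_force: 42.9
```

```bash
python3 go.py  .5781 .2187 .13 8 .5781 .2187 .030 8
```

```text
t 5.5 p [0.5695 0.1862 0.1264] yaw 8.05 tilt z [-0.002 -0.001 -1.   ] w 54.4 F 42.85350797939117 [ 0.5  0.2 -1. ]
delta [0.5781, 0.2187, 0.13, 8.0] [ 13.1 -31.   -3.6] turn 0.1
delta [0.5781, 0.2187, 0.03, 8.0] [ 13.3 -31.1  96.4] turn 0.1
```

Request:
arm_command(deltas=[[7, -16, 10, 0, 50], [13, -31, 30, 0, 50], [13, -31, 60, 0, 50], [13, -31, 80, 0, 50], [13, -31, 88, 0, 50], [13, -31, 88, 0, 50], [13, -31, 88, 0, 50]])

```text
time_s: 6.38
position: [0.5789, 0.2203, 0.0399]
tool_rot: [-0.0, 0.998, 0.071, 0.001]
ft_force: [0.5, 0.3, -0.8]
gripper_width: 0.632
gripper_force: 42.9
```

```bash
python3 go.py  .5781 .2187 .030 8
```

```text
t 6.375 p [0.5789 0.2203 0.0399] yaw 8.09 tilt z [ 0.001  0.001 -1.   ] w 53.9 F 42.86760833050295 [ 0.5  0.3 -0.8]
delta [0.5781, 0.2187, 0.03, 8.0] [-1.1  1.5  9.9] turn 0.1
```

Request:
arm_command(deltas=[[-1, 1, 5, 0, 50], [-1, 1, 9, 0, 50], [-1, 1, 11, 0, 50], [-1, 1, 11, 0, 50]])

```text
time_s: 6.88
position: [0.5775, 0.2186, 0.0291]
tool_rot: [0.0, 0.998, 0.07, 0.0]
ft_force: [-3.4, -2.0, 6.9]
gripper_width: 0.638
gripper_force: 43.6
```

Request:
arm_command(deltas=[[0, 0, 0, 0, 60], [0, 0, 0, 0, 75], [0, 0, 0, 0, 75], [0, 0, 0, 0, 75], [0, 0, -30, 0, 75], [0, 0, -75, 0, 75], [0, 0, -120, 0, 75], [0, 0, -140, 0, 75]])

```text
time_s: 7.88
position: [0.5785, 0.2193, 0.1713]
tool_rot: [-0.001, 0.998, 0.07, 0.002]
ft_force: [0.5, -0.1, 0.5]
gripper_width: 0.877
gripper_force: 0.0
```

```bash
python3 go.py  .503 -.308 .14 8
```

```text
t 7.875 p [0.5785 0.2193 0.1713] yaw 8.08 tilt z [ 0.004  0.002 -1.   ] w 74.9 F 0.0 [ 0.5 -0.1  0.5]
delta [0.503, -0.308, 0.14, 8.0] [-149.   511.5   30.2] turn 0.1
```

Request:
arm_command(deltas=[[-7, 25, 3, 0, 65], [-20, 70, 10, 0, 65], [-33, 115, 20, 0, 65], [-46, 160, 30, 0, 65], [-60, 205, 30, 0, 65], [-73, 250, 30, 0, 65], [-86, 295, 30, 0, 65], [-99, 340, 30, 0, 65]])

```text
time_s: 8.88
position: [0.5271, -0.1332, 0.1385]
tool_rot: [0.0, 0.998, 0.071, 0.0]
ft_force: [-0.0, 0.8, -0.4]
gripper_width: 0.759
gripper_force: 0.0
```

Request:
arm_command(deltas=[[-13, 45, 0, 0, 65], [-26, 90, 0, 0, 65], [-39, 135, 0, 0, 65], [-50, 171, 0, 0, 65], [-50, 171, 20, 0, 65], [-50, 171, 40, 0, 65], [-50, 171, 40, 0, 65]])

```text
time_s: 9.75
position: [0.501, -0.3077, 0.0971]
tool_rot: [-0.001, 0.998, 0.07, -0.001]
ft_force: [0.3, 0.3, 0.2]
gripper_width: 0.761
gripper_force: 0.0
```

```bash
python3 go.py  .503 -.308 .030 8; python3 -c "
from h import *
c=cap('scene','s2.png'); print(proj(c,[.503,-.308,.059]),proj(c,[.503,-.308,.008]),proj(c,[.578,.2187,.038]),proj(c,[.578,.2187,.008]))"
```

```text
t 9.75 p [ 0.501  -0.3077  0.0971] yaw 8.08 tilt z [-0.003  0.002 -1.   ] w 65.0 F 0.0 [0.3 0.3 0.2]
delta [0.503, -0.308, 0.03, 8.0] [ 2.1  0.7 67.1] turn 0.1
[394.61373591 274.97969373] [390.75027184 298.6146747 ] [218.1474733 174.8236099] [218.55990877 186.00005495]
```

View pics/s2.png

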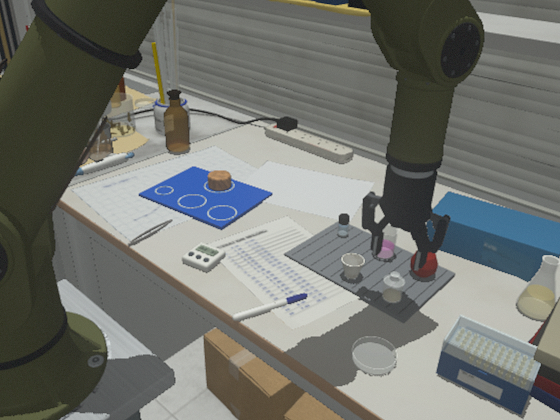

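The scene view shows the cork standing in the back ring at (219,180). The gripper hangs over the weighing bottle, whose knob is at (393,277), matching the projection. I'm going down on it.

Request:
arm_command(deltas=[[2, 1, 30, 0, 65], [2, 1, 60, 0, 65], [2, 1, 67, 0, 65], [2, 1, 67, 0, 65], [2, 1, 67, 0, 28], [2, 1, 67, 0, 28], [2, 1, 67, 0, 28], [2, 1, 67, 0, 28]], force=30)

```text
time_s: 10.8
position: [0.5046, -0.3089, 0.0326]
tool_rot: [0.0, 0.998, 0.07, 0.001]
ft_force: [-0.4, 1.2, 7.2]
gripper_width: 0.389
gripper_force: 29.4
```

Request:
arm_command(deltas=[[0, 0, 0, 0, 28], [0, 0, 0, 0, 28]])

```text
time_s: 11.05
position: [0.5047, -0.3088, 0.0326]
tool_rot: [0.0, 0.998, 0.071, 0.001]
ft_force: [-0.5, 1.7, 7.1]
gripper_width: 0.391
gripper_force: 29.4
```

```bash
python3 go.py  .503 -.308 .030 8
```

```text
t 11.05 p [ 0.5047 -0.3088  0.0326] yaw 8.09 tilt z [ 0.002 -0.001 -1.   ] w 33.4 F 29.423753278388176 [-0.5  1.7  7.1]
delta [0.503, -0.308, 0.03, 8.0] [-1.5 -1.1  2.6] turn 0.1
```

Request:
arm_command(deltas=[[0, 0, -8, 0, 28], [0, 0, -40, 0, 28], [0, 0, -80, 0, 28], [0, 0, -110, 0, 28], [0, 0, -110, 0, 28]])

```text
time_s: 11.68
position: [0.5053, -0.3096, 0.1443]
tool_rot: [0.002, 0.998, 0.07, 0.002]
ft_force: [0.3, 0.4, -1.0]
gripper_width: 0.388
gripper_force: 29.9
```

```bash
python3 - <<'E'
from h import *
c=cap('top','t1.png'); hsv=cv2.cvtColor(c['img'],cv2.COLOR_RGB2HSV)
m=cv2.inRange(hsv,(5,90,40),(20,255,255)); m[:160]=0;m[240:]=0;m[:,:130]=0;m[:,240:]=0
n,l,st,ce=cv2.connectedComponentsWithStats(m)
for i in range(1,n):
    if st[i,4]>50: print(st[i],ray(c,ce[i],.038))
E
python3 go.py .578 .219 .14 8
```

```text
[171 181  22  23 386] [0.57612677 0.21541881]
t 11.725 p [ 0.5044 -0.3092  0.1426] yaw 8.06 tilt z [ 0.002 -0.001 -1.   ] w 33.0 F 29.925955813181417 [ 0.1  0.2 -0.8]
delta [0.578, 0.219, 0.14, 8.0] [ 146.9 -512.7    2.1] turn 0.1
```

Request:
arm_command(deltas=[[7, -25, 0, 0, 28], [19, -68, 0, 0, 28], [32, -111, 0, 0, 28], [44, -154, 0, 0, 28], [57, -197, 0, 0, 28], [69, -240, 0, 0, 28], [81, -283, 0, 0, 28], [94, -326, 0, 0, 28]])

```text
time_s: 12.72
position: [0.5506, 0.0284, 0.1402]
tool_rot: [0.0, 0.998, 0.07, -0.001]
ft_force: [0.5, 0.2, -0.2]
gripper_width: 0.386
gripper_force: 29.9
```

Request:
arm_command(deltas=[[12, -43, 0, 0, 28], [24, -86, 0, 0, 28], [36, -129, 0, 0, 28], [45, -157, 0, 0, 28], [52, -180, 10, 0, 28], [52, -180, 35, 0, 28], [52, -180, 60, 0, 28], [52, -180, 60, 0, 28]])

```text
time_s: 13.72
position: [0.5755, 0.2118, 0.0785]
tool_rot: [0.001, 0.997, 0.071, -0.003]
ft_force: [-0.1, 0.6, 0.1]
gripper_width: 0.389
gripper_force: 29.9
```

```bash
python3 go.py .5775 .217 .0635 8
```

```text
t 13.725 p [0.5755 0.2118 0.0785] yaw 8.1 tilt z [-0.006 -0.002 -1.   ] w 33.2 F 29.93936460985708 [-0.1  0.6  0.1]
delta [0.5775, 0.217, 0.0635, 8.0] [ 2.8 -4.9 15. ] turn 0.1
```

Request:
arm_command(deltas=[[2, -5, 4, 0, 28], [2, -5, 8, 0, 28], [2, -5, 12, 0, 28], [2, -5, 12, 0, 28]])

```text
time_s: 14.22
position: [0.5786, 0.2178, 0.0693]
tool_rot: [0.0, 0.998, 0.07, -0.0]
ft_force: [0.5, -0.3, 0.1]
gripper_width: 0.386
gripper_force: 29.9
```

```bash
python3 go.py .5775 .217 .0630 8
```

```text
t 14.225 p [0.5786 0.2178 0.0693] yaw 8.08 tilt z [-0. -0. -1.] w 33.0 F 29.938669040625427 [ 0.5 -0.3  0.1]
delta [0.5775, 0.217, 0.063, 8.0] [-1.2  0.6  6.3] turn 0.1
```

Request:
arm_command(deltas=[[-1, 1, 3, 0, 28], [-1, 1, 5, 0, 28], [-1, 1, 7, 0, 28], [-1, 1, 7, 0, 28]])

```text
time_s: 14.72
position: [0.578, 0.2168, 0.0626]
tool_rot: [0.0, 0.998, 0.07, 0.0]
ft_force: [-0.8, -1.2, 3.1]
gripper_width: 0.387
gripper_force: 30.1
```

```bash
python3 go.py .5775 .217 .0630 8
```

```text
t 14.725 p [0.578  0.2168 0.0626] yaw 8.08 tilt z [ 0. -0. -1.] w 33.0 F 30.055198323220793 [-0.8 -1.2  3.1]
delta [0.5775, 0.217, 0.063, 8.0] [-0.4 -0.3 -0.4] turn 0.1
```

Request:
arm_command(deltas=[[0, 0, 0, 0, 38], [0, 0, 0, 0, 48], [0, 0, 0, 0, 55], [0, 0, 0, 0, 55], [0, 0, -20, 0, 55], [0, 0, -60, 0, 55], [0, 0, -90, 0, 55], [0, 0, -90, 0, 55]])

```text
time_s: 15.72
position: [0.5792, 0.2175, 0.1549]
tool_rot: [-0.001, 0.998, 0.07, 0.002]
ft_force: [-0.6, -0.2, -0.9]
gripper_width: 0.642
gripper_force: 0.0
```

Request:
arm_command(deltas=[[-1, 25, 0, 0, 50], [-4, 70, 0, 0, 50], [-6, 117, 0, 0, 50], [-9, 164, 0, 0, 50], [-12, 211, 0, 0, 50], [-14, 258, 0, 0, 50], [-17, 305, 20, 0, 50], [-19, 343, 35, 0, 50]])

```text
time_s: 16.73
position: [0.6064, -0.1278, 0.1156]
tool_rot: [0.0, 0.998, 0.07, -0.001]
ft_force: [-0.4, 0.1, -0.1]
gripper_width: 0.588
gripper_force: 0.0
```

Request:
arm_command(deltas=[[0, 0, 15, 0, 50], [0, 0, 30, 0, 50], [0, 0, 30, 0, 50]])

```text
time_s: 17.1
position: [0.6064, -0.1236, 0.0857]
tool_rot: [-0.001, 0.997, 0.072, -0.001]
ft_force: [-0.5, 0.6, 0.8]
gripper_width: 0.585
gripper_force: 0.0
```

```bash
python3 go.py  .6066 -.1258 .031 8; python3 -c "
from h import *
c=cap('scene','s3.png'); print(proj(c,[.6066,-.1258,.054]))"
```

```text
t 17.1 p [ 0.6064 -0.1236  0.0857] yaw 8.21 tilt z [-0.003  0.001 -1.   ] w 49.9 F 0.0 [-0.5  0.6  0.8]
delta [0.6066, -0.1258, 0.031, 8.0] [ 0.   2.3 54.7] turn 0.2
[343.0912996  216.46953111]
```

View pics/s3.png

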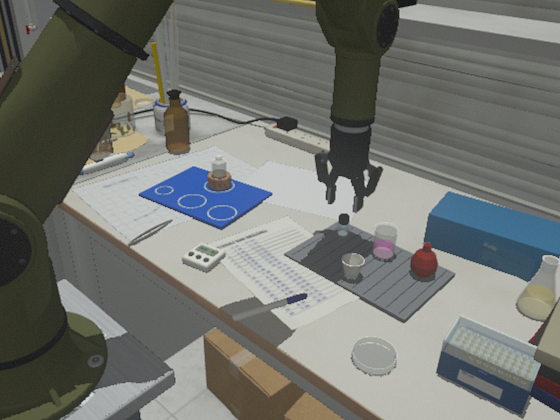

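The bottle stands centred on the cork at (219,168). The fingers hang over the vial cap at (344,217), as projected.

Request:
arm_command(deltas=[[0, 2, 25, 0, 50], [0, 2, 50, 0, 50], [0, 2, 55, 0, 50], [0, 2, 55, 0, 50], [0, 2, 55, 0, 17], [0, 2, 55, 0, 17], [0, 2, 55, 0, 17], [0, 2, 55, 0, 17]], force=30)

```text
time_s: 18.15
position: [0.6083, -0.1274, 0.0336]
tool_rot: [0.0, 0.998, 0.07, 0.001]
ft_force: [-0.8, 0.7, 7.3]
gripper_width: 0.257
gripper_force: 29.3
```

Request:
arm_command(deltas=[[0, 0, 0, 0, 17], [0, 0, 0, 0, 17]])

```text
time_s: 18.4
position: [0.6083, -0.1274, 0.0336]
tool_rot: [0.0, 0.998, 0.07, 0.001]
ft_force: [-1.7, 0.1, 5.8]
gripper_width: 0.259
gripper_force: 29.3
```

Request:
arm_command(deltas=[[0, 0, -8, 0, 17], [0, 0, -50, 0, 17], [0, 0, -100, 0, 17], [0, 0, -130, 0, 17], [0, 0, -130, 0, 17]])

```text
time_s: 19.02
position: [0.609, -0.1277, 0.1656]
tool_rot: [0.001, 0.998, 0.07, 0.003]
ft_force: [0.3, -0.4, 0.3]
gripper_width: 0.262
gripper_force: 29.5
```

```bash
python3 go.py  .4707 .292 .16 8
```

```text
t 19.025 p [ 0.609  -0.1277  0.1656] yaw 8.06 tilt z [ 0.005 -0.001 -1.   ] w 22.4 F 29.455479383468628 [ 0.3 -0.4  0.3]
delta [0.4707, 0.292, 0.16, 8.0] [ -78.1 -434.9    4.4] turn 0.1
```

Request:
arm_command(deltas=[[-4, -25, 0, 0, 17], [-13, -71, 0, 0, 17], [-21, -117, 0, 0, 17], [-29, -163, 0, 0, 17], [-38, -209, 0, 0, 17], [-46, -255, 0, 0, 17], [-54, -300, 0, 0, 17], [-61, -340, 0, 0, 17]])

```text
time_s: 20.02
position: [0.4981, 0.2019, 0.1616]
tool_rot: [0.0, 0.997, 0.071, -0.001]
ft_force: [-0.3, 0.1, -0.8]
gripper_width: 0.259
gripper_force: 29.5
```

Request:
arm_command(deltas=[[-8, -45, 0, 0, 17], [-16, -85, 0, 0, 17], [-16, -94, 20, 0, 17], [-16, -94, 60, 0, 17], [-16, -94, 100, 0, 17], [-16, -94, 115, 0, 17], [-16, -94, 115, 0, 17]])

```text
time_s: 20.9
position: [0.4698, 0.291, 0.0465]
tool_rot: [0.001, 0.998, 0.07, -0.001]
ft_force: [-0.2, -0.6, 0.1]
gripper_width: 0.26
gripper_force: 29.5
```

```bash
python3 go.py .472 .292 .0346 8
```

```text
t 20.9 p [0.4698 0.291  0.0465] yaw 8.08 tilt z [-0.002 -0.001 -1.   ] w 22.2 F 29.477629512548447 [-0.2 -0.6  0.1]
delta [0.472, 0.292, 0.0346, 8.0] [ 2.4 -0.7 11.9] turn 0.1
```

Request:
arm_command(deltas=[[2, -1, 4, 0, 17], [2, -1, 8, 0, 17], [2, -1, 11, 0, 17], [2, -1, 13, 0, 17], [2, -1, 13, 0, 17]])

```text
time_s: 21.52
position: [0.4721, 0.2926, 0.0343]
tool_rot: [0.0, 0.998, 0.07, -0.0]
ft_force: [0.0, -0.2, -0.4]
gripper_width: 0.256
gripper_force: 29.5
```

```bash
python3 go.py .472 .292 .0336 8
```

```text
t 21.525 p [0.4721 0.2926 0.0343] yaw 8.08 tilt z [-0. -0. -1.] w 21.8 F 29.47783336043358 [ 0.  -0.2 -0.4]
delta [0.472, 0.292, 0.0336, 8.0] [-0.2  0.6  0.7] turn 0.1
```

Request:
arm_command(deltas=[[0, 0, 1, 0, 17], [0, 0, 1, 0, 27], [0, 0, 1, 0, 40], [0, 0, 1, 0, 45], [0, 0, -15, 0, 45], [0, 0, -60, 0, 45], [0, 0, -110, 0, 45], [0, 0, -125, 0, 45]])

```text
time_s: 22.52
position: [0.4733, 0.2937, 0.1636]
tool_rot: [-0.001, 0.998, 0.07, 0.003]
ft_force: [-0.6, -0.1, -0.4]
gripper_width: 0.523
gripper_force: 0.0
```

Request:
arm_command(deltas=[[3, 25, 0, 0, 68], [8, 71, 0, 0, 68], [14, 117, 0, 0, 68], [19, 163, 0, 0, 68], [24, 209, 0, 0, 68], [30, 255, 0, 0, 68], [35, 301, 0, 0, 68], [40, 347, 0, 0, 68]])

```text
time_s: 23.52
position: [0.5605, -0.0467, 0.1595]
tool_rot: [-0.0, 0.998, 0.071, -0.0]
ft_force: [0.6, -0.2, 0.5]
gripper_width: 0.798
gripper_force: 0.0
```

Request:
arm_command(deltas=[[5, 46, 0, 0, 68], [11, 92, 0, 0, 68], [16, 138, 0, 0, 68], [20, 170, 0, 0, 68], [22, 185, 0, 0, 68], [22, 185, 25, 0, 68], [22, 185, 50, 0, 68], [22, 185, 50, 0, 68]])

```text
time_s: 24.52
position: [0.607, -0.2237, 0.1077]
tool_rot: [-0.001, 0.997, 0.071, -0.002]
ft_force: [0.3, 0.7, 0.6]
gripper_width: 0.797
gripper_force: 0.0
```

```bash
python3 go.py  .607 -.2257 .035 8; python3 -c "
from h import *
c=cap('scene','s4.png'); print(proj(c,[.607,-.2257,.066]),proj(c,[.607,-.2257,.008]))"
```

```text
t 24.525 p [ 0.607  -0.2237  0.1077] yaw 8.17 tilt z [-0.004  0.002 -1.   ] w 68.1 F 0.0 [0.3 0.7 0.6]
delta [0.607, -0.2257, 0.035, 8.0] [-0.1  2.2 72.7] turn 0.2
[386.3309624  229.78260627] [382.66186443 254.87987978]
```

View pics/s4.png

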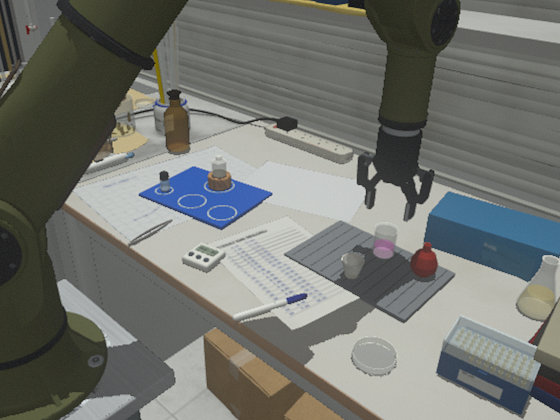

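The vial stands in the left ring at (165,182). The beaker's rim at (386,229) matches the projection, and the fingers straddle it clear of the bulb.

Request:
arm_command(deltas=[[0, 2, 25, 0, 66], [0, 2, 50, 0, 66], [0, 2, 70, 0, 66], [0, 2, 75, 0, 66], [0, 2, 75, 0, 37], [0, 2, 75, 0, 37], [0, 2, 75, 0, 37], [0, 2, 75, 0, 37]], force=30)

```text
time_s: 25.58
position: [0.6095, -0.2273, 0.0357]
tool_rot: [0.0, 0.998, 0.07, 0.001]
ft_force: [-0.4, 1.0, 6.4]
gripper_width: 0.492
gripper_force: 30.9
```

Request:
arm_command(deltas=[[0, 0, 0, 0, 37], [0, 0, 0, 0, 37]])

```text
time_s: 25.82
position: [0.6095, -0.2273, 0.0357]
tool_rot: [0.0, 0.998, 0.071, 0.001]
ft_force: [-0.4, 0.3, 6.6]
gripper_width: 0.494
gripper_force: 30.9
```

Request:
arm_command(deltas=[[0, 0, -8, 0, 37], [0, 0, -50, 0, 37], [0, 0, -100, 0, 37], [0, 0, -130, 0, 37], [0, 0, -130, 0, 37]])

```text
time_s: 26.45
position: [0.61, -0.2278, 0.1677]
tool_rot: [0.001, 0.998, 0.07, 0.002]
ft_force: [0.5, 0.5, 0.2]
gripper_width: 0.494
gripper_force: 30.6
```

```bash
python3 go.py  .4835 .205 .16 8
```

```text
t 26.45 p [ 0.61   -0.2278  0.1677] yaw 8.06 tilt z [ 0.005 -0.002 -1.   ] w 42.2 F 30.619583464067546 [0.5 0.5 0.2]
delta [0.4835, 0.205, 0.16, 8.0] [ -64.5 -446.2    6.2] turn 0.1
```

Request:
arm_command(deltas=[[-4, -25, 0, 0, 37], [-10, -70, 0, 0, 37], [-16, -115, 0, 0, 37], [-22, -160, 0, 0, 37], [-29, -205, 0, 0, 37], [-35, -250, 0, 0, 37], [-41, -295, 0, 0, 37], [-48, -340, 0, 0, 37]])

```text
time_s: 27.45
position: [0.5122, 0.1036, 0.1635]
tool_rot: [0.0, 0.998, 0.07, -0.001]
ft_force: [-0.2, 0.5, -1.4]
gripper_width: 0.493
gripper_force: 30.6
```

Request:
arm_command(deltas=[[-6, -45, 0, 0, 37], [-14, -90, 0, 0, 37], [-15, -106, 20, 0, 37], [-15, -106, 60, 0, 37], [-15, -106, 100, 0, 37], [-15, -106, 115, 0, 37], [-15, -106, 115, 0, 37]])

```text
time_s: 28.32
position: [0.4829, 0.2051, 0.0486]
tool_rot: [0.0, 0.998, 0.07, -0.001]
ft_force: [-0.2, -0.1, -0.3]
gripper_width: 0.49
gripper_force: 30.6
```

```bash
python3 go.py .4855 .205 .0357 8
```

```text
t 28.325 p [0.4829 0.2051 0.0486] yaw 8.09 tilt z [-0.002 -0.001 -1.   ] w 41.8 F 30.60958190500969 [-0.2 -0.1 -0.3]
delta [0.4855, 0.205, 0.0357, 8.0] [ 2.6  0.5 12.9] turn 0.1
```

Request:
arm_command(deltas=[[2, 0, 4, 0, 37], [2, 0, 8, 0, 37], [2, 0, 11, 0, 37], [2, 0, 14, 0, 37], [2, 0, 14, 0, 37]])

```text
time_s: 28.95
position: [0.4857, 0.2057, 0.0357]
tool_rot: [-0.0, 0.998, 0.07, 0.0]
ft_force: [-1.3, -0.9, 4.0]
gripper_width: 0.49
gripper_force: 30.9
```

Request:
arm_command(deltas=[[0, 0, 0, 0, 46], [0, 0, 0, 0, 55], [0, 0, 0, 0, 62], [0, 0, 0, 0, 62], [0, 0, -15, 0, 62], [0, 0, -60, 0, 62], [0, 0, -110, 0, 62], [0, 0, -125, 0, 62]])

```text
time_s: 29.95
position: [0.4868, 0.2065, 0.1643]
tool_rot: [-0.001, 0.998, 0.07, 0.003]
ft_force: [0.8, 0.5, -0.0]
gripper_width: 0.725
gripper_force: 0.0
```

Request:
arm_command(deltas=[[2, 25, 0, 0, 80], [6, 71, 0, 0, 80], [10, 117, 0, 0, 80], [13, 163, 0, 0, 80], [17, 209, 0, 0, 80], [21, 255, 0, 0, 80], [25, 301, 0, 0, 80], [28, 347, 0, 0, 80]])

```text
time_s: 30.95
position: [0.5619, -0.1353, 0.1604]
tool_rot: [-0.0, 0.998, 0.071, -0.0]
ft_force: [0.9, -0.6, 0.2]
gripper_width: 0.937
gripper_force: 0.0
```

Request:
arm_command(deltas=[[4, 46, 0, 0, 80], [8, 92, 0, 0, 80], [12, 138, 0, 0, 80], [14, 165, 0, 0, 80], [16, 181, 0, 0, 80], [16, 181, 20, 0, 80], [16, 181, 40, 0, 80], [16, 181, 40, 0, 80]])

```text
time_s: 31.95
position: [0.6024, -0.3095, 0.1189]
tool_rot: [-0.001, 0.997, 0.071, -0.002]
ft_force: [-0.0, -1.1, 0.5]
gripper_width: 0.937
gripper_force: 0.0
```

```bash
python3 go.py  .602 -.312 .030 8; python3 -c "
from h import *
c=cap('scene','s5.png'); print(proj(c,[.602,-.312,.075]),proj(c,[.602,-.312,.032]))"
```

```text
t 31.95 p [ 0.6024 -0.3095  0.1189] yaw 8.16 tilt z [-0.003  0.002 -1.   ] w 80.0 F 0.0 [-0.  -1.1  0.5]
delta [0.602, -0.312, 0.03, 8.0] [-0.5  2.7 88.9] turn 0.2
[426.79376736 244.54593273] [423.00422245 264.08583655]
```

View pics/s5.png

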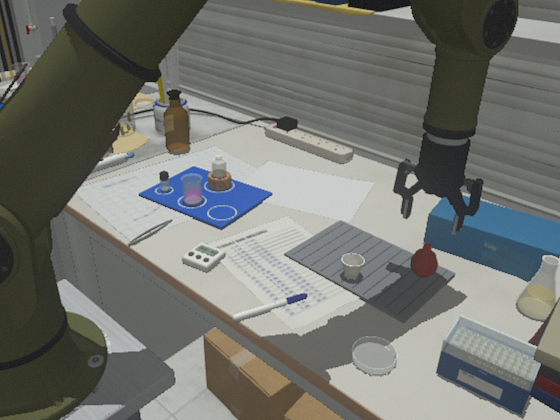

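The beaker stands in the middle ring at (192,192). The bulb's neck at (428,247) matches the projection, and the open gripper is above it.

Request:
arm_command(deltas=[[0, 3, 30, 0, 80], [0, 3, 60, 0, 80], [0, 3, 85, 0, 80], [0, 3, 92, 0, 80], [0, 3, 92, 0, 42], [0, 3, 92, 0, 42], [0, 3, 92, 0, 42], [0, 3, 92, 0, 42]], force=35)

```text
time_s: 33.0
position: [0.6047, -0.3139, 0.0302]
tool_rot: [0.0, 0.998, 0.071, 0.001]
ft_force: [-0.4, 1.8, 7.2]
gripper_width: 0.54
gripper_force: 35.9
```

Request:
arm_command(deltas=[[0, 0, 0, 0, 42], [0, 0, 0, 0, 42]])

```text
time_s: 33.25
position: [0.6048, -0.3139, 0.0302]
tool_rot: [0.0, 0.998, 0.071, 0.001]
ft_force: [-0.5, 1.3, 6.5]
gripper_width: 0.545
gripper_force: 35.9
```

Request:
arm_command(deltas=[[0, 0, -8, 0, 42], [0, 0, -50, 0, 42], [0, 0, -100, 0, 42], [0, 0, -130, 0, 42], [0, 0, -130, 0, 42]])

```text
time_s: 33.88
position: [0.6052, -0.3145, 0.1621]
tool_rot: [0.002, 0.998, 0.07, 0.003]
ft_force: [-0.1, 0.0, -1.6]
gripper_width: 0.543
gripper_force: 36.2
```

```bash
python3 go.py  .4965 .118 .16 8
```

```text
t 33.875 p [ 0.6052 -0.3145  0.1621] yaw 8.07 tilt z [ 0.005 -0.003 -1.   ] w 46.4 F 36.23497559156931 [-0.1  0.  -1.6]
delta [0.4965, 0.118, 0.16, 8.0] [-4.690e+01 -4.435e+02  3.000e-01] turn 0.1
```

Request:
arm_command(deltas=[[-3, -25, 0, 0, 42], [-7, -70, 0, 0, 42], [-12, -115, 0, 0, 42], [-16, -160, 0, 0, 42], [-21, -205, 0, 0, 42], [-26, -250, 0, 0, 42], [-30, -295, 0, 0, 42], [-35, -340, 0, 0, 42]])

```text
time_s: 34.88
position: [0.5203, 0.019, 0.1577]
tool_rot: [-0.0, 0.998, 0.07, -0.001]
ft_force: [-0.0, 0.6, -0.4]
gripper_width: 0.546
gripper_force: 36.2
```

Request:
arm_command(deltas=[[-5, -45, 0, 0, 42], [-10, -90, 0, 0, 42], [-11, -103, 20, 0, 42], [-11, -103, 60, 0, 42], [-11, -103, 100, 0, 42], [-11, -103, 112, 0, 42], [-11, -103, 112, 0, 42]])

```text
time_s: 35.75
position: [0.4955, 0.1182, 0.046]
tool_rot: [0.0, 0.998, 0.071, -0.001]
ft_force: [0.0, -0.0, -0.6]
gripper_width: 0.542
gripper_force: 36.3
```

```bash
python3 go.py .498 .118 .0302 8
```

```text
t 35.75 p [0.4955 0.1182 0.046 ] yaw 8.09 tilt z [-0.002 -0.    -1.   ] w 46.3 F 36.26861355667643 [ 0.  -0.  -0.6]
delta [0.498, 0.118, 0.0302, 8.0] [ 2.5  0.5 15.7] turn 0.1
```

Request:
arm_command(deltas=[[2, 0, 5, 0, 42], [2, 0, 10, 0, 42], [2, 0, 14, 0, 42], [2, 0, 17, 0, 42], [2, 0, 17, 0, 42]])

```text
time_s: 36.38
position: [0.4981, 0.1186, 0.0301]
tool_rot: [0.0, 0.998, 0.07, 0.0]
ft_force: [-2.0, -0.8, 8.6]
gripper_width: 0.55
gripper_force: 36.9
```

Request:
arm_command(deltas=[[0, 0, 0, 0, 50], [0, 0, 0, 0, 60], [0, 0, 0, 0, 68], [0, 0, 0, 0, 68], [0, 0, -15, 0, 68], [0, 0, -60, 0, 68], [0, 0, -110, 0, 68], [0, 0, -150, 0, 68]])

```text
time_s: 37.38
position: [0.498, 0.1188, 0.1824]
tool_rot: [-0.0, 0.998, 0.071, 0.001]
ft_force: [1.1, -0.3, -0.3]
gripper_width: 0.795
gripper_force: 0.0
```

Request:
arm_command(deltas=[[0, 30, 0, 0, 68], [0, 75, 0, 0, 68], [0, 120, 0, 0, 68], [0, 165, 0, 0, 68], [0, 210, 0, 0, 68], [0, 255, 0, 0, 68], [0, 300, 0, 0, 68], [0, 300, 0, 0, 68]])

```text
time_s: 38.38
position: [0.5396, -0.1831, 0.18]
tool_rot: [0.001, 0.998, 0.067, 0.0]
ft_force: [0.7, 1.2, 0.1]
gripper_width: 0.796
gripper_force: 0.0
```

```bash
python3 go.py; python3 - <<'E'
from h import *
c=cap('top'); im=c['img'][:,:,::-1]; s=cap('scene')['img'][:,:,::-1]
T=dict(beaker=(.4829,.205),vial=(.4707,.292),bulb=(.4953,.1179),cork=(.5781,.2187))
for n,p in T.items():
    for z in (.008,{'beaker':.066,'vial':.054,'bulb':.032,'cork':.038}[n]): print(n,z,proj(c,[*p,z]).round(1), ((proj(c,[*p,z])-[120,160])*5).round())
a=cv2.resize(im[160:265,120:250],None,fx=5,fy=5,interpolation=cv2.INTER_CUBIC); cv2.imwrite('pics/f_top.png',a)
cv2.imwrite('pics/f_scene.png',cv2.resize(s[130:300,120:420],None,fx=2.6,fy=2.6,interpolation=cv2.INTER_CUBIC))
hsv=cv2.cvtColor(im,cv2.COLOR_BGR2HSV)
for n,lo,hi,z in [('cork',(5,90,40),(20,255,255),.038),('red',(0,150,30),(5,255,255),.036),('pink',(135,60,60),(172,255,255),.02),('dark',(0,0,0),(180,255,55),.054)]:
    m=cv2.inRange(hsv,lo,hi); m[:165]=0;m[262:]=0;m[:,:130]=0;m[:,245:]=0
    k,l,st,ce=cv2.connectedComponentsWithStats(m); 
    for i in range(1,k):
        if st[i,4]>30: print(n,st[i],ray(c,ce[i],z).round(4))
E
```

```text
t 38.375 p [ 0.5396 -0.1831  0.18  ] yaw 7.71 tilt z [ 0.    -0.002 -1.   ] w 67.9 F 0.0 [0.7 1.2 0.1]
beaker 0.008 [187.1 231.9] [336. 359.]
beaker 0.066 [182.9 228.5] [315. 342.]
vial 0.008 [151.4 237.3] [157. 387.]
vial 0.054 [146.8 234.8] [134. 374.]
bulb 0.008 [222.8 226.3] [514. 332.]
bulb 0.032 [221.8 224.9] [509. 324.]
cork 0.008 [182.2 193.8] [311. 169.]
cork 0.038 [180.1 191.2] [300. 156.]
cork [171 183  22  21 166] [0.568  0.2093]
red [213 216  18  18 229] [0.4967 0.1181]
pink [179 223  15  14 160] [0.4869 0.2062]
dark [144 231   8   7  37] [0.4723 0.2894]
```

View pics/f_top.png

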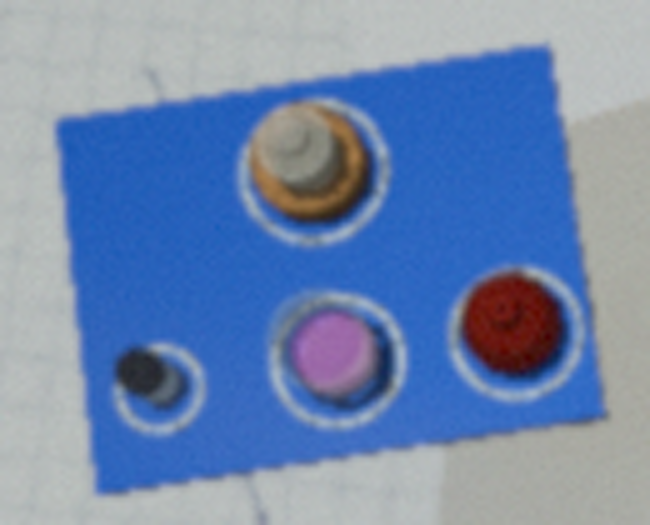

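View pics/f_scene.png

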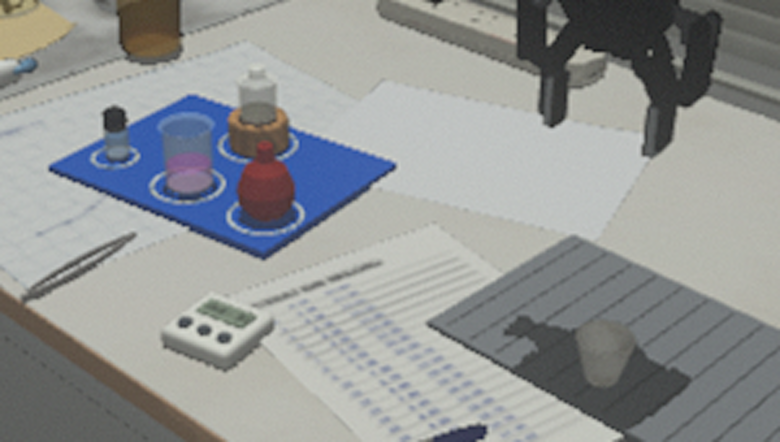

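The top crop shows all five things in their rings, within about 5 mm of the projected centres: vial cap (138,372), pink (335,352), bulb (512,324), cork (310,163). The bottle knob at (290,143) is where a bottle centred on the cork should appear. The scene crop shows everything upright and the crucible still in place, so I'm handing in.

```bash
python3 -c "
from station import ctrl
print(ctrl.sign_off())"
```

```text
the job is handed in; nothing more can be done
None
```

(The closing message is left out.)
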